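Load the sample carrier under the spring flap

ROBOT

A 6-joint arm with a two-finger parallel gripper is mounted at the origin on the work surface. World frame = base frame: x ahead of the robot, y to its left, z up, the work surface at z = 0. Lengths are in m, angles in rad, forces in N, time in s.
With the tool pointing down it reaches from about 0.425 to 0.925 m from the base axis. Payload 12.5 kg.
Tool frame: the origin (TCP) lies midway between the tips of the shut fingers; the grasp point (between the pads) lies 19 mm behind it; z points along the fingers, y is the line along which they close (so a half turn about z gives the same grasp; the last joint's range is limited). The gripper opens to 85 mm and grips with 20 to 120 N. Pads are 22 mm wide; open, the fingers measure 114 mm over their backs; the gripper's body (76 mm by 85 mm) begins 54 mm behind the grasp point. The pads swing forward as they close: fully open they stand 13 mm farther back than shut.
Start: joints at [1.102, 0.491, 1.559, -0, 1.092, -0.106], TCP at [0.222, 0.584, 0.231] pointing down, gripper open.
Joint ranges: [-3.1, 3.1], [-0.84, 2.19], [0.05, 2.79], [-1.13, 4.28], [0.06, 2.93], [-2.69, 2.69]. Speed limits (rad/s): [2.22, 2.22, 2.79, 3.14, 3.14, 3.14].

INTERFACE

Orientations are given as a rotation vector (axis times angle).
In Python, from bench import arm, viewer gives the robot as it stands.
- The arm moves only by the tool play_rows, never from a script. Its argument "targets" is a list of rows, each a list of 3 entries, a list of its own where there are three numbers: the shift along the tool's x, y, z in mm, then the turn, a rotation vector about the tool's x, y, z in degrees, then the finger opening in mm, from 0 to 85.4. In form: [[[dx, dy, dz], [rx, ry, rz], grip], ...]. A call has 1 to 8 rows; each row is the pose to reach, as a shift and turn from the pose commanded when the call began, along the tool's axes at that moment; what a row does not reach only later rows make up. A row lasts 1/10 s, in which the tool goes at most 50 mm and 8.59 degrees, less where a joint would pass 70% of its speed; a pose out of reach is approached as far as the arm can. A call with a gripper value outside its range is refused whole. The fingers move at their own pace and stop on an object; "force" is the grip in N (left out, the last holds). Time passes only in rows, so rows that repeat a pose let the fingers close. It gives the time, the measured TCP pose, the force, the opening and the grip force at its end, in the units of the state.
- arm.state(): the state, without advancing time (a new reading comes with each control period).
- viewer.camera(name): name is "side" or "top" or "wrist"; returns the picture (400x640x3 uint8, red, green, blue); there is no depth.
- viewer.calibration(name): a dict with "K" (3x3 intrinsics, pixels), "rvec" (rotation vector, rad) and "tvec" (3), from world to camera coordinates, as OpenCV has them. Camera axes: x right, y down, z forward; pixel columns grow to the right and rows downward; lengths in m; the calibration is good to about 2 mm. A picture is of the moment at which its call begins: read the wrist's pose just before it. calibration takes no time and is no camera call; for the wrist camera it gives the pose at the moment of the call.
- arm.sign_off(): hands the job in; it is judged then, once.
The state is a dict: "time_s": time; "joints": joint angles; "qvel": joint speeds; "tau": joint torques, N m; "tool_pos": TCP position; "orientation": TCP orientation; "contact_force": force on the tool from outside, world axes, zero at the start; "moment": the same for the moment, N m; "opening": opening from 0.0 (shut) to 1.0 (fully open); "finger_force": force on a finger pad.
Only numpy, scipy, OpenCV 4.12 (cv2) and the standard library are available. Lean on these libraries where they do the work, as an engineer would, in place of code of your own. Each camera call takes 0.05 s, during which the arm holds its last target. There are 200 camera calls.

TASK

Load the sample carrier into the instrument's port: press the long side pedal down with one fingertip so that the spring flap stands open, and while you keep holding it open push the carrier along its track with the other fingertip until it is fully home under the flap. Then take both fingertips away so that the flap springs shut behind the carrier's block. Only push the carrier, never lift or tip it, do not ram it against the flap or let the flap come down on it, and leave the other things on the bench where they are.

Things in the scene. Friction and masses are not known exactly. Their poses are not given: they have to be found in the camera images.
- mouth (a point): Middle of the fixed port's mouth, on the bed's top face, 6 mm above the bench. x: push direction along the track, into the port; y left; z up. All x, y below are in this frame, mm; heights are above the bench. The track, a channel 42 wide centred on y = 0, lies between guide rails 5 thick, 16 high, from x = -195 to 0. Behind the mouth is a tunnel with walls 40 high.
- end_stop (a point): Foot of the tunnel's end stop face, at x = +59, y = 0, height 6. From x = +75 on stands the grey instrument housing, 88 high, 240 wide.
- hinge (a point): Point on the flap's hinge axis above the mouth, at x = 0, y = +34, height 38. The axis runs parallel to the track as a 6 mm rod from x = -194 to +70, in posts 41 high at x = -197, 0 and +70.
- flap (a joint): Opening angle of the sheet steel flap, rad: 0 shut, 0.73 at its stop, fully open; a spring shuts it. Right of the hinge rod it covers the tunnel (x = +2 to +70; top 46 high when shut, edge about 85 high when fully open); left of the rod is the pedal. Pressing the pedal down raises the flap. The carrier's block passes freely above 0.45 rad.
- lip (a point): Lower edge, at its end nearest the hinge, of the lip that hangs from the flap just inside the mouth (x = +2 to +5, y = -26 to +2); 20 high when shut. It bars the carrier's block but not its low tongue. Moves with the flap.
- pedal (a point): Middle of the pedal's top face, 36 mm out from the hinge axis; moves with the flap. Steel strip 3 thick, x = -195 to -39, 55 wide from the rod to the left. Here: 52 high when shut (y = +67, strip rising 20 degrees to the left), 36 at 0.45 rad, 31 at 0.60, 26 at 0.73 (falling 22 degrees). Takes 2 N at first, 5 N fully down. A fingertip can slide along it, keeping it down.
- carrier: Loose aluminium sample carrier, 0.16 kg, in line in the track. Origin: centre of its block's underside; x towards the port. Block x -25 to +25, 38 wide, 26 high; tongue x -85 to -25, 10 high; upright push plate x -91 to -85, 36 wide, 46 high. Starts with the block 12 to 40 mm outside the mouth. Home, the block meets the end stop: origin 34 mm inside the mouth, block's back 9 mm inside.
- push_face (a point): Where to push: centre of the back face of the carrier's push plate, 91 mm behind the carrier's origin, 41 mm above the bench; the plate's top is 52 high. Moves with the carrier. When the carrier is home it is at x = -57.
- dropper: Amber dropper bottle with a red rubber bulb, 42 mm diameter, 106 mm high, right of the track. Origin under its centre. Leave alone.
- beaker: Clear plastic beaker, 60 mm diameter, 75 mm high, right of the track. Origin under its centre. Leave alone.
- rotor: Upright steel rotor, 25 mm diameter, 70 mm high with a thin stem, left of the pedal. Origin under its centre. Leave alone.
- jar: Small glass jar with a white lid, 48 mm diameter, 50 mm high, left of the pedal. Origin under its centre. Leave alone.
- brush: Small wire brush, 110 mm long, 18 mm high, lying right of the track. Origin on the bench under its middle. Leave alone.
- dish: White ceramic dish 90 x 60 x 18 mm, left of the pedal. Origin under its centre. Leave alone.

How it is judged:
On the way, in this order (a step that is already met when the one before it is completed fails the run):
1. a fingertip holds the flap open (over 0.45 rad) while the carrier's block is still outside the mouth (value of joint flap above 0.45 rad and contact force between the fingers and flap above 0.3 N and x of carrier in the frame of mouth below -0.025 m), for 0.1 s.
2. with the flap still held open by one finger, the other pushes the carrier, its block at least 20 mm under the flap (value of joint flap above 0.4 rad and contact force between the fingers and flap above 0.3 N and contact force between the fingers and carrier above 0.05 N and x of carrier in the frame of mouth above -0.005 m).
3. the carrier is pushed fully home (within 5 mm of the stop) while a fingertip still holds the flap open (value of joint flap above 0.4 rad and contact force between the fingers and flap above 0.3 N and x of carrier in the frame of mouth above 0.029 m).
At the end, for the whole second after the job is handed in: The carrier lies flat in the port within 5 mm of the end stop (its origin 29 to 38 mm inside the mouth), at rest, and the flap is shut behind its block (below 0.06 rad) (x of carrier in the frame of mouth between 0.029 and 0.038 m and value of joint flap below 0.06 rad and z of carrier in the frame of mouth below 0.004 m and angle between carrier's own z axis and vertical below 0.06 rad and linear speed of carrier below 0.01 m/s); the robot touches nothing.
It fails at once if the carrier is lifted (over 8 mm) or tipped (over 0.15 rad) (z of carrier in the frame of mouth above 0.008 m or angle between carrier's own z axis and vertical above 0.15 rad).
It fails at once if the flap comes down on the carrier, or the carrier is rammed against it (over 1.5 N between them) (contact force between flap and carrier above 1.5 N).
It fails at once if another thing on the bench is moved by more than 20 mm (distance of any of dropper, beaker, rotor, jar, brush, dish from where it was at the start of the episode above 0.02 m).
It also fails if it takes over 40 s, if anything falls off the work surface, if the arm or the gripper's body presses on something with over 40 N, if the wrist force passes 120 N, or if a joint passes its speed limit or range.

## Working session

There is one attempt and no reset: what is moved stays moved. The work goes in short steps, Python scripts to look and compute and a tool call to move; the robot and the scene stay as the last step left them, time stands still between calls to the robot, and variables do not carry over. Pictures are saved under pics/ and viewed, at most 13 in all, crops included, and the job is handed in when it is done.

Besides the shell and the picture viewer there is one more tool, called after "Request:" by a JSON object that holds its "method" and its "body". play_rows: Moves the arm, as the interface text tells. Its arguments: {"type":"object","properties":{"targets":{"type":"array","items":{"type":"array"}},"force":{"type":"number"}},"required":["targets"]}

```bash
mkdir -p pics; ls
python3 - <<'E'
from bench import arm, viewer
import cv2
print(arm.state())
for n in ("top","side"):
    c=viewer.calibration(n); print(n,c)
    cv2.imwrite(f"pics/{n}0.png",cv2.cvtColor(viewer.camera(n),cv2.COLOR_RGB2BGR))
E
```

```text
pics
{'time_s': 0.0, 'joints': array([ 1.10242307e+00,  4.91546394e-01,  1.55948914e+00,  1.25006029e-05,
        1.09172233e+00, -1.05614228e-01]), 'qvel': array([-7.75308762e-05,  3.87507549e-04,  3.47767908e-04,  9.24086913e-04,
       -6.41548293e-05,  8.90287247e-04]), 'tau': array([-1.56465281e-03, -6.18455315e+01, -2.61584097e+01, -1.08359659e-04,
        4.21642166e-03, -5.00491228e-05]), 'tool_pos': array([0.22165513, 0.58410704, 0.23072226]), 'orientation': array([-5.66648716e-01, -3.08972029e+00,  1.75031544e-03]), 'contact_force': array([-0.84098879, -0.04822305, -0.18376159]), 'moment': array([ 0.00793955, -0.0107576 ,  0.0231343 ]), 'finger_force': 0.0, 'opening': 1.002212239670394}
top {'K': array([[368.04600313,   0.        , 323.13741277],
       [  0.        , 368.04600313, 201.99605711],
       [  0.        ,   0.        ,   1.        ]]), 'rvec': array([ 2.19470241, -2.16293356,  0.07065311]), 'tvec': array([-0.0237269 ,  0.57070726,  0.69451531])}
side {'K': array([[385.58485901,   0.        , 320.14493917],
       [  0.        , 385.58485901, 195.86425323],
       [  0.        ,   0.        ,   1.        ]]), 'rvec': array([ 0.24361323, -2.76677668,  1.32892124]), 'tvec': array([0.55928853, 0.10870735, 0.75600078])}
```

View pics/top0.png

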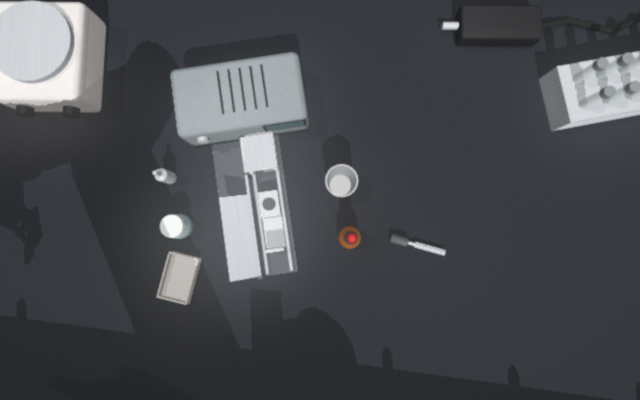

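View pics/side0.png

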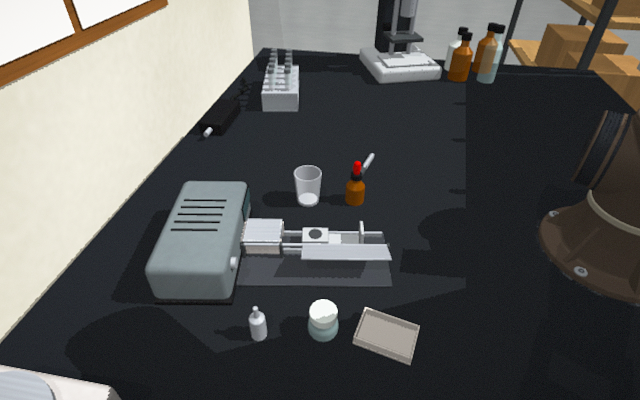

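The top view shows the housing around (240,98), the pedal about (240,235), the carrier between about (268,195) and (275,245), and the rails ending near y=272. I'll enlarge the track region.

```bash
cat > h.py <<'E'
import numpy as np, cv2
from bench import arm, viewer
from scipy.spatial.transform import Rotation as R
def ray(n,px,c=None):
    c=c or viewer.calibration(n); M=R.from_rotvec(c["rvec"]).as_matrix(); t=np.array(c["tvec"])
    d=M.T@np.linalg.inv(c["K"])@np.array([px[0],px[1],1.]); o=-M.T@t
    return o,d/np.linalg.norm(d)
def onplane(n,px,z,c=None):
    o,d=ray(n,px,c); return o+d*(z-o[2])/d[2]
def proj(n,p,c=None):
    c=c or viewer.calibration(n); return cv2.projectPoints(np.array(p,float).reshape(-1,3),np.array(c["rvec"]),np.array(c["tvec"]),c["K"],None)[0].reshape(-1,2)
E
python3 - <<'E'
from h import *
a=cv2.imread("pics/top0.png")[125:290,150:370]
a=cv2.convertScaleAbs(cv2.resize(a,None,fx=3.6,fy=3.6,interpolation=cv2.INTER_CUBIC),alpha=1.1)
cv2.imwrite("pics/top0c.png",a)
b=cv2.imread("pics/side0.png")[205:295,230:400]
cv2.imwrite("pics/side0c.png",cv2.resize(b,None,fx=4.6,fy=4.6,interpolation=cv2.INTER_CUBIC))
print(proj("top",[[0.222,0.584,.23],[0,0,0],[.5,0,0]]),ray("top",(320,200)),ray("side",(320,200)))
E
```

```text
[[-134.62278376  446.52839769]
 [ 310.56376691  504.43219226]
 [ 314.95354527  238.28704202]] (array([ 0.51784245, -0.02264467,  0.73481132]), array([ 0.0795428 ,  0.01871738, -0.99665571])) (array([0.4696533 , 0.60974537, 0.55117555]), array([ 0.12353972, -0.76325434, -0.63417722]))
```

View pics/top0c.png

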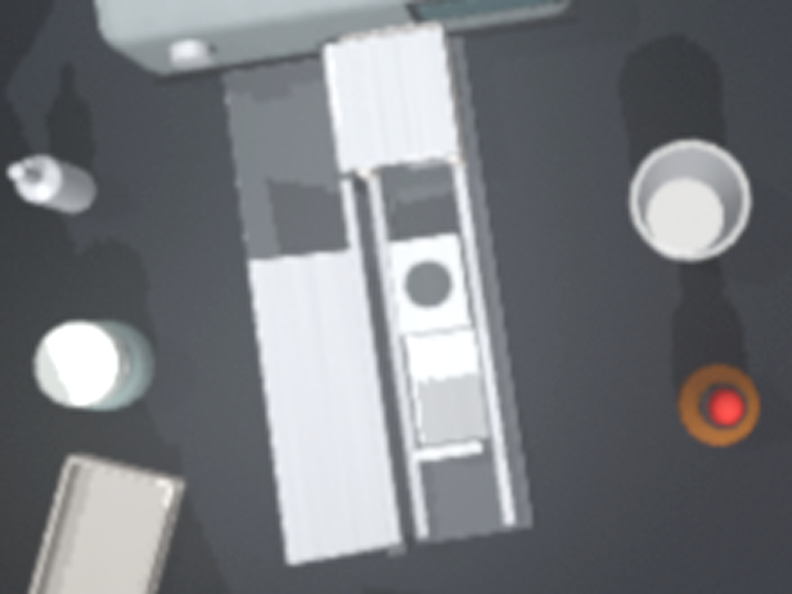

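View pics/side0c.png

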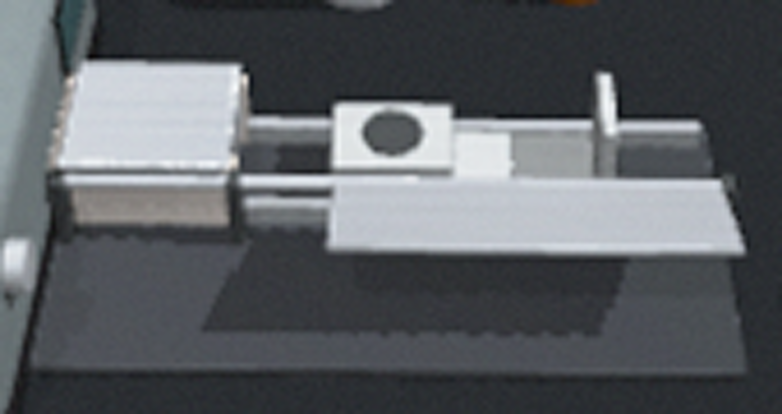

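Run:
```python
from h import *
c=viewer.calibration("top"); s=viewer.calibration("side")
P=lambda u,v,z: onplane("top",(150+(u+.5)/3.6-.5,125+(v+.5)/3.6-.5),z,c)
S=lambda u,v,z: onplane("side",(230+(u+.5)/4.6-.5,205+(v+.5)/4.6-.5),z,s)
L0,L1,R0,R1=P(421,538,.016),P(375,180,.016),P(510,523,.016),P(462,165,.016)
near=(L0+R0)/2
for a,b in((L0,L1),(R0,R1)): d=b-a; print("rail",a,b,np.linalg.norm(d),np.degrees(np.arctan2(d[1],d[0])))
print("rail gap",np.linalg.norm(L0-R0))
# fit yaw + mouth position to named points (x,y in mouth frame, height)
pts=[(P(421,538,.016),(-.195,.0235)),(P(510,523,.016),(-.195,-.0235)),
(P(250,262,.0614),(-.039,.0937)),(P(287,563,.0614),(-.195,.0937)),
(S(745,252,.0614),(-.195,.0937)),(S(330,248,.0614),(-.039,.0937))]
for u,v,x,y in ((340,173,.002,None),(458,158,.002,None)): print("flap near edge",P(u,v,.046))
A=np.array([p[0][:2] for p in pts]);B=np.array([p[1] for p in pts])
ca,cb=A.mean(0),B.mean(0);H=(B-cb).T@(A-ca)
th=np.arctan2(H[0,1]-H[1,0],H[0,0]+H[1,1]);Rm=np.array([[np.cos(th),-np.sin(th)],[np.sin(th),np.cos(th)]])
m=ca-Rm@cb; print("yaw",np.degrees(th),"mouth",m); print("resid mm",(A-(B@Rm.T+m))*1e3)
F=lambda p:(Rm.T@(p[:2]-m)*1e3).round(1)
print("flap near corners",F(P(340,173,.046)),F(P(458,158,.046)))
print("block front/back top",F(P(388,241,.032)),F(P(458,233,.032)),F(P(475,328,.032)))
print("plate back top",F(P(417,459,.052)),F(P(482,449,.052)))
print("side: block back-top-near",F(S(452,172,.032)),F(S(333,170,.032)),"plate far top",F(S(612,75,.052)))
for n,u,v,z in(("jar",80,365,.05),("rotorbase",78,192,0),("rotortop",15,172,.08),("dishtr",185,485,.018),("dishtl",70,457,.018),("dropper",720,405,.1),("beaker",690,200,.075)): print(n,F(P(u,v,z)),P(u,v,z))
st=arm.state(); print(R.from_rotvec(st["orientation"]).as_matrix().round(3))
```

```text
rail [0.43010303 0.09187682 0.016     ] [0.62354425 0.12223033 0.016     ] 0.1958081709747514 8.917757242741446
rail [0.43882843 0.04422607 0.016     ] [0.63248091 0.07470125 0.016     ] 0.1960357587156404 8.943315190833367
rail gap 0.04844302401469997
flap near edge [0.62259088 0.13471385 0.046     ]
flap near edge [0.63137968 0.07283203 0.046     ]
yaw 8.505689491593806 mouth [0.62631432 0.0922309 ]
resid mm [[ 0.11977041  5.24637749]
 [ 1.89351392  4.07868335]
 [-0.16354019 -3.23646484]
 [ 2.54586893 -4.28207087]
 [-0.15167375 -2.09604149]
 [-4.24393931  0.28951637]]
flap near corners [ 2.6 42.6] [  2.1 -19.9]
block front/back top [-34.7  24.3] [-35.4 -13.3] [-86.9 -16. ]
plate back top [-150.6   19.5] [-150.   -14.2]
side: block back-top-near [-88.2  25.5] [-39.8  26. ] plate far top [-154.2  -13.3]
jar [-79.6 187.2] [0.51991921 0.26556202 0.05      ]
rotorbase [ 20.2 199.1] [0.61684713 0.2921483  0.        ]
rotortop [ 18.8 197.2] [0.61572173 0.28999873 0.08      ]
dishtr [-149.2  150.9] [0.45648111 0.21940671 0.018     ]
dishtl [-126.   210.9] [0.47046512 0.28218287 0.018     ]
dropper [-142.6 -135.2] [ 0.50529059 -0.0625883   0.1       ]
beaker [ -40. -136.] [ 0.60690567 -0.04815215  0.075     ]
[[-0.935  0.355 -0.   ]
 [ 0.355  0.935 -0.001]
 [ 0.    -0.001 -1.   ]]
```

```bash
cat >> h.py <<'E'
yaw=np.radians(8.93); m=np.array([.6275,.0984])
Rm=np.array([[np.cos(yaw),-np.sin(yaw)],[np.sin(yaw),np.cos(yaw)]])
W=lambda x,y,h: np.append(Rm@np.array([x,y])*1e-3+m,h*1e-3)      # mouth mm -> world
F=lambda p: np.append((Rm.T@(np.array(p)[:2]-m)),p[2])*1e3
def rep():
    s=arm.state(); T=R.from_rotvec(s["orientation"]); M=T.as_matrix()
    print("t",s["time_s"],"tcp mouth",F(s["tool_pos"]).round(1),"f",np.append(Rm.T@s["contact_force"][:2],s["contact_force"][2]).round(2),"open",s["opening"])
    M2=np.block([[Rm,np.zeros((2,1))],[np.zeros((1,2)),1]]).T@M; print(M2.round(3)); return s,M
def shift(x,y,h,rx):
    """move numbers to TCP at mouth x,y,h with tool x=-mouth x, tilt rx deg"""
    s,M=rep(); d=M.T@(W(x,y,h)-s["tool_pos"])*1e3
    G=np.block([[Rm,np.zeros((2,1))],[np.zeros((1,2)),1]])@np.diag([-1,1,-1.])@R.from_euler("x",rx,degrees=True).as_matrix()
    print("shift",d.round(1),"rot",np.degrees(R.from_matrix(M.T@G).as_rotvec()).round(2))
E
python3 -c "
from h import *
shift(-168,34.5,130,8)"
```

```text
t 0.1 tcp mouth [-325.5  542.8  230.8] f [-0.4  -0.81 -0.47] open 0.9957897915944545
[[-0.868  0.496 -0.001]
 [ 0.496  0.868 -0.001]
 [ 0.    -0.001 -1.   ]]
shift [-388.8 -363.3  101.1] rot [  7.76  -2.1  -29.67]
```

Request:
{"method": "play_rows", "body": {"targets": [[[-28, -26, 0], [0, 0, -3.5], 80], [[-56, -52, 0], [0, 0, -7], 70], [[-84, -78, 0], [0, 0, -10.5], 58], [[-112, -105, 0], [0, 0, -14], 58], [[-140, -131, 0], [0, 0, -17.5], 58], [[-168, -157, 0], [0, 0, -21], 58], [[-196, -183, 0], [0, 0, -25], 58], [[-224, -209, 0], [0, 0, -29.7], 58]]}}

```text
time_s: 0.9
tool_pos: [0.3574, 0.308, 0.2312]
orientation: [0.249, -3.132, 0.0]
contact_force: [0.5, 0.1, 0.5]
opening: 0.679
finger_force: 0.0
```

```bash
python3 -c "
from h import *
shift(-168,34.5,130,8)"
```

```text
t 0.9 tcp mouth [-234.3  249.   231.2] f [ 0.51 -0.01  0.5 ] open 0.6786487929899443
[[-1.    -0.003 -0.   ]
 [-0.003  1.    -0.   ]
 [ 0.    -0.    -1.   ]]
shift [ -65.7 -214.6  101.2] rot [8.   0.   0.16]
```

Request:
{"method": "play_rows", "body": {"targets": [[[-10, -32, 10], [1, 0, 0], 58], [[-20, -64, 25], [2, 0, 0], 58], [[-30, -96, 40], [3, 0, 0], 58], [[-40, -128, 55], [4, 0, 0], 58], [[-50, -160, 70], [6, 0, 0], 58], [[-60, -192, 85], [8, 0, 0], 58], [[-66, -214.5, 100], [8, 0, 0], 58], [[-66, -214.5, 100], [8, 0, 0], 58]]}}

```text
time_s: 1.7
tool_pos: [0.4555, 0.1059, 0.1296]
orientation: [-0.239, 3.117, -0.218]
contact_force: [-0.6, -0.6, 0.0]
opening: 0.678
finger_force: 0.0
```

Run:
```python
from h import *
shift(-168,34.5,130,8)
for n in("side","top"): cv2.imwrite(f"pics/{n}1.png",cv2.cvtColor(viewer.camera(n),cv2.COLOR_RGB2BGR))
a=cv2.imread("pics/side1.png")[100:320,200:460]
cv2.imwrite("pics/side1c.png",cv2.resize(a,None,fx=2.7,fy=2.7,interpolation=cv2.INTER_CUBIC))
```

```text
t 1.7 tcp mouth [-168.7   34.1  129.6] f [-0.64 -0.48  0.02] open 0.6783855120941868
[[-1.     0.002 -0.003]
 [ 0.003  0.99  -0.139]
 [ 0.003 -0.139 -0.99 ]]
shift [-0.7  0.4 -0.4] rot [-0.   -0.19 -0.14]
```

View pics/side1c.png

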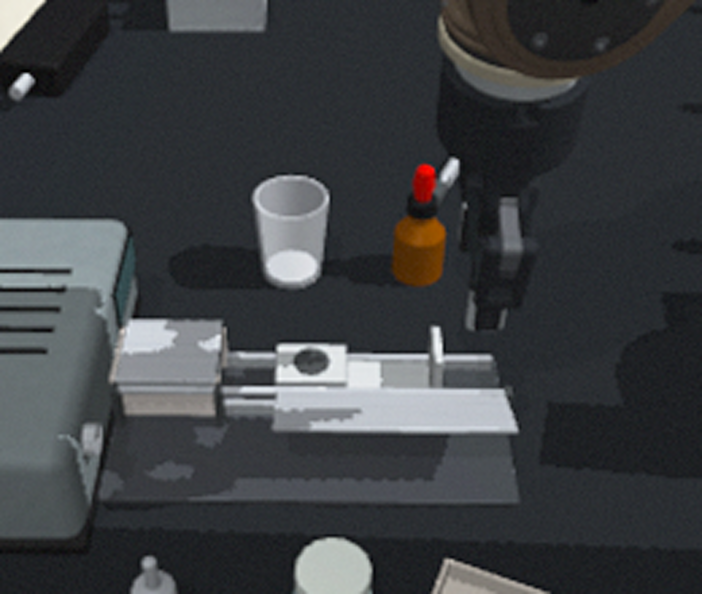

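The fingers stand just behind the push plate; the near tip's bottom edge runs (467,327)-(503,329) in the crop. I'll measure the tip height and x from that.

Run:
```python
from h import *
c=viewer.calibration("side")
for u,v in((467,327),(485,328),(503,329)):
    o,d=ray("side",(200+(u+.5)/2.7-.5,100+(v+.5)/2.7-.5),c)
    a,b=F(o),F(o+d)
    for y in (77,70): k=(y-a[1])/(b[1]-a[1]); print(y,(a+k*(b-a)).round(1))
```

```text
77 [-158.3   77.   139.3]
70 [-159.6   70.   132.9]
77 [-168.9   77.   138.8]
70 [-170.4   70.   132.4]
77 [-179.6   77.   138.2]
70 [-181.2   70.   131.8]
```

Request:
{"method": "play_rows", "body": {"targets": [[[0, 2, 14.5], [0, 0, 0], 58], [[0, 4.5, 32], [0, 0, 0], 58], [[0, 7, 50], [0, 0, 0], 58], [[0, 9, 64], [0, 0, 0], 58], [[0, 10, 71], [0, 0, 0], 58], [[0, 10, 71], [0, 0, 0], 58]]}}

```text
time_s: 2.4
tool_pos: [0.4552, 0.1084, 0.0595]
orientation: [-0.244, 3.114, -0.218]
contact_force: [0.4, 0.1, 0.3]
opening: 0.676
finger_force: 0.0
```

Request:
{"method": "play_rows", "body": {"targets": [[[0, 0.6, 4], [0, 0, 0], 58], [[0, 1.1, 8], [0, 0, 0], 58], [[0, 1.1, 8], [0, 0, 0], 58]]}}

```text
time_s: 2.7
tool_pos: [0.4557, 0.1079, 0.0516]
orientation: [-0.242, 3.113, -0.217]
contact_force: [0.1, 0.9, 2.3]
opening: 0.673
finger_force: 0.7
```

Request:
{"method": "play_rows", "body": {"targets": [[[0, 0.6, 4], [0, 0, 0], 58], [[0, 1.1, 8], [0, 0, 0], 58], [[0, 1.1, 8], [0, 0, 0], 58]]}}

```text
time_s: 3.0
tool_pos: [0.4556, 0.1078, 0.0431]
orientation: [-0.243, 3.114, -0.217]
contact_force: [0.9, 0.8, 2.5]
opening: 0.678
finger_force: 1.1
```

Run:
```python
from h import *
rep()
for n in("side","top"): cv2.imwrite(f"pics/{n}2.png",cv2.cvtColor(viewer.camera(n),cv2.COLOR_RGB2BGR))
a=cv2.imread("pics/side2.png")[180:300,220:420]
cv2.imwrite("pics/side2c.png",cv2.resize(a,None,fx=4,fy=4,interpolation=cv2.INTER_CUBIC))
```

```text
t 3.0 tcp mouth [-168.4   36.    43.1] f [1.06 0.69 2.46] open 0.6783432338281563
[[-1.     0.     0.   ]
 [ 0.     0.99  -0.139]
 [-0.    -0.139 -0.99 ]]
```

View pics/side2c.png

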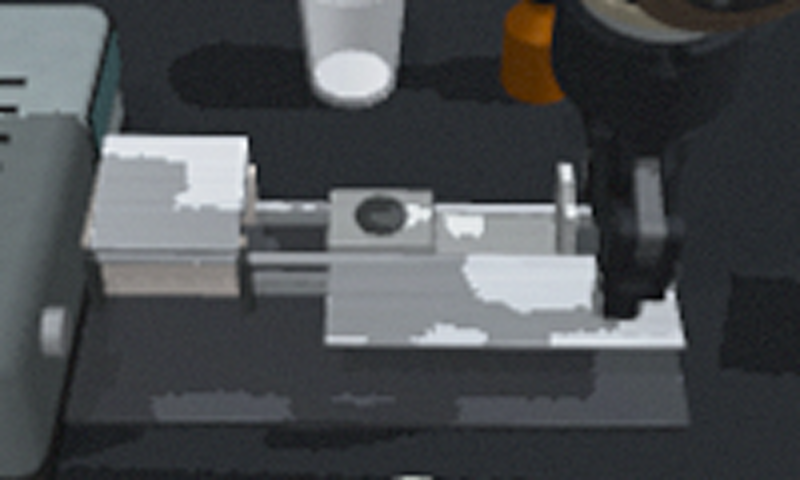

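The fingertip presses the pedal at about (620,310) and the outer pedal edge has already dropped. The carrier is unmoved. I'll press on down.

Request:
{"method": "play_rows", "body": {"targets": [[[0, 0.6, 4], [0, 0, 0], 58], [[0, 1.1, 8], [0, 0, 0], 58], [[0, 1.7, 12], [0, 0, 0], 58], [[0, 2.1, 15], [0, 0, 0], 58], [[0, 2.1, 15], [0, 0, 0], 58]]}}

```text
time_s: 3.6
tool_pos: [0.4554, 0.1076, 0.0279]
orientation: [-0.243, 3.114, -0.218]
contact_force: [1.0, -0.8, 5.0]
opening: 0.679
finger_force: 2.1
```

Run:
```python
from h import *
rep()
for n in("side","top"): cv2.imwrite(f"pics/{n}3.png",cv2.cvtColor(viewer.camera(n),cv2.COLOR_RGB2BGR))
a=cv2.imread("pics/side3.png")[180:300,220:420]
cv2.imwrite("pics/side3c.png",cv2.resize(a,None,fx=4,fy=4,interpolation=cv2.INTER_CUBIC))
# where pedal's outer near corner / flap edge should appear (crop px) for several angles
c=viewer.calibration("side")
for q in (0.35,.45,.55,.65,.73):
    P=[W(x,34+57*np.cos(np.radians(20)-q),38+2+57*np.sin(np.radians(20)-q)) for x in(-39,-195)]
    P+=[W(x,34-62*np.cos(q)+7*np.sin(q)*0,46+62*np.sin(q)) for x in(2,70)]
    print(q,((proj("side",P,c)-[220,180])*4).round(0).tolist())
```

```text
t 3.6 tcp mouth [-168.5   35.8   27.9] f [ 0.86 -0.92  4.96] open 0.6791194674644423
[[-1.     0.    -0.001]
 [ 0.     0.99  -0.139]
 [ 0.    -0.139 -0.99 ]]
0.35 [[313.0, 351.0], [677.0, 358.0], [240.0, 125.0], [97.0, 123.0]]
0.45 [[313.0, 359.0], [675.0, 366.0], [239.0, 119.0], [95.0, 117.0]]
0.55 [[314.0, 366.0], [673.0, 373.0], [237.0, 115.0], [93.0, 112.0]]
0.65 [[314.0, 372.0], [671.0, 379.0], [236.0, 111.0], [90.0, 109.0]]
0.73 [[315.0, 376.0], [669.0, 383.0], [235.0, 109.0], [88.0, 107.0]]
```

View pics/side3c.png

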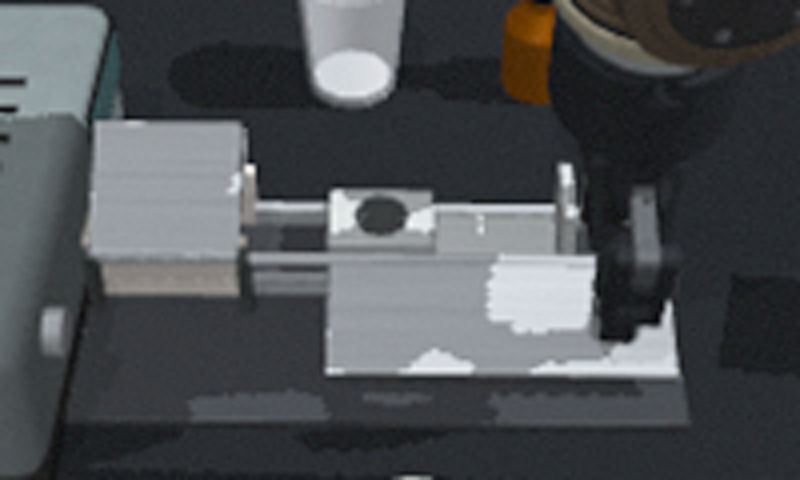

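Run:
```python
from h import *
c=viewer.calibration("side")
for w in (55,60,64):
  for q in (0,.45,.55,.65,.73):
    P=[W(x,34+w*np.cos(np.radians(20)-q),38+3+w*np.sin(np.radians(20)-q)) for x in(-39,-195)]
    print(w,q,((proj("side",P,c)-[220,180])*4).round(0).tolist())
c=viewer.calibration("top")
# flap far-right edge in top view
for q in (0,.45,.55,.65,.73): print(q,proj("top",[W(2,34-60*np.cos(q)+8*np.sin(q)*-1,38+8*np.cos(q)+60*np.sin(q))],c).round(1))
```

```text
55 0 [[313.0, 310.0], [681.0, 317.0]]
55 0.45 [[314.0, 354.0], [675.0, 361.0]]
55 0.55 [[314.0, 361.0], [673.0, 368.0]]
55 0.65 [[314.0, 366.0], [671.0, 373.0]]
55 0.73 [[315.0, 370.0], [669.0, 377.0]]
60 0 [[312.0, 316.0], [683.0, 323.0]]
60 0.45 [[313.0, 364.0], [676.0, 371.0]]
60 0.55 [[313.0, 371.0], [674.0, 378.0]]
60 0.65 [[314.0, 377.0], [672.0, 384.0]]
60 0.73 [[314.0, 381.0], [670.0, 388.0]]
64 0 [[311.0, 321.0], [684.0, 328.0]]
64 0.45 [[312.0, 372.0], [677.0, 378.0]]
64 0.55 [[313.0, 379.0], [675.0, 386.0]]
64 0.65 [[313.0, 386.0], [673.0, 393.0]]
64 0.73 [[314.0, 390.0], [671.0, 397.0]]
0 [[276.8 167.4]]
0.45 [[273.6 165.3]]
0.55 [[272. 165.]]
0.65 [[270.1 164.7]]
0.73 [[268.4 164.6]]
```

Flap angle is about 0.62 rad. Now I push along the track.

Request:
{"method": "play_rows", "body": {"targets": [[[-3, 0, 0], [0, 0, 0], 58], [[-6, 0, 0], [0, 0, 0], 58], [[-10, 0, 0], [0, 0, 0], 58], [[-14, 0, 0], [0, 0, 0], 58], [[-18, 0, 0], [0, 0, 0], 58], [[-22, 0, 0], [0, 0, 0], 58], [[-25, 0, 0], [0, 0, 0], 58], [[-25, 0, 0], [0, 0, 0], 58]]}}

```text
time_s: 4.5
tool_pos: [0.4798, 0.1117, 0.0282]
orientation: [-0.243, 3.115, -0.218]
contact_force: [-3.6, 0.7, 4.6]
opening: 0.679
finger_force: 2.3
```

Run:
```python
from h import *
rep()
for n in("side","top"): cv2.imwrite(f"pics/{n}4.png",cv2.cvtColor(viewer.camera(n),cv2.COLOR_RGB2BGR))
a=cv2.imread("pics/side4.png")[180:300,220:420]
cv2.imwrite("pics/side4c.png",cv2.resize(a,None,fx=4,fy=4,interpolation=cv2.INTER_CUBIC))
```

```text
t 4.5 tcp mouth [-143.9   36.    28.2] f [-3.45  1.25  4.62] open 0.6792931700497699
[[-1.     0.    -0.002]
 [ 0.     0.99  -0.139]
 [ 0.001 -0.139 -0.99 ]]
```

View pics/side4c.png

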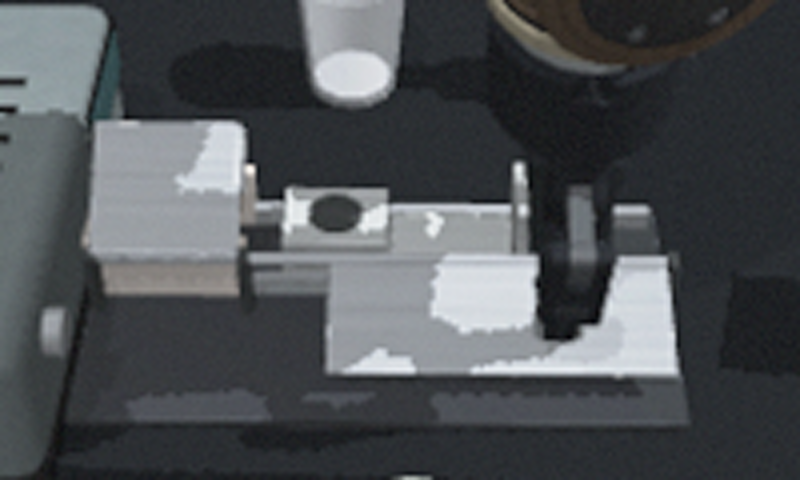

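The carrier moved about 22 mm with the finger, still flat, and the flap stays open. Continuing.

Request:
{"method": "play_rows", "body": {"targets": [[[-3, 0, 0], [0, 0, 0], 58], [[-7, 0, 0], [0, 0, 0], 58], [[-11.5, 0, 0], [0, 0, 0], 58], [[-16, 0, 0], [0, 0, 0], 58], [[-20.5, 0, 0], [0, 0, 0], 58], [[-25, 0, 0], [0, 0, 0], 58], [[-30, 0, 0], [0, 0, 0], 58], [[-34, 0, 0], [0, 0, 0], 58]]}}

```text
time_s: 5.4
tool_pos: [0.5134, 0.1169, 0.0282]
orientation: [-0.243, 3.115, -0.218]
contact_force: [-5.3, 0.9, 4.1]
opening: 0.68
finger_force: 3.2
```

Request:
{"method": "play_rows", "body": {"targets": [[[-4, 0, 0], [0, 0, 0], 58], [[-8, 0, 0], [0, 0, 0], 58], [[-12, 0, 0], [0, 0, 0], 58], [[-16, 0, 0], [0, 0, 0], 58], [[-20, 0, 0], [0, 0, 0], 58], [[-24, 0, 0], [0, 0, 0], 58], [[-27, 0, 0], [0, 0, 0], 58], [[-28, 0, 0], [0, 0, 0], 58]]}}

```text
time_s: 6.2
tool_pos: [0.5411, 0.1213, 0.0282]
orientation: [-0.243, 3.115, -0.218]
contact_force: [-5.9, 0.5, 5.4]
opening: 0.678
finger_force: 3.3
```

Run:
```python
from h import *
rep()
for n in("side","top"): cv2.imwrite(f"pics/{n}5.png",cv2.cvtColor(viewer.camera(n),cv2.COLOR_RGB2BGR))
a=cv2.imread("pics/side5.png")[180:300,220:420]
cv2.imwrite("pics/side5c.png",cv2.resize(a,None,fx=4,fy=4,interpolation=cv2.INTER_CUBIC))
c=viewer.calibration("side")
for f in(-57,-60,-63,-66,-70,-152,-132): print(f,((proj("side",[W(f,-18,52),W(f,18,52)],c)-[220,180])*4).round(0).tolist())
```

```text
t 6.2 tcp mouth [-81.8  36.   28.2] f [-5.71  1.43  5.35] open 0.6783080296462659
[[-1.     0.    -0.001]
 [ 0.     0.99  -0.139]
 [ 0.001 -0.139 -0.99 ]]
-57 [[363.0, 160.0], [361.0, 213.0]]
-60 [[370.0, 160.0], [367.0, 213.0]]
-63 [[376.0, 160.0], [374.0, 213.0]]
-66 [[382.0, 160.0], [380.0, 213.0]]
-70 [[390.0, 160.0], [389.0, 213.0]]
-152 [[561.0, 164.0], [567.0, 216.0]]
-132 [[520.0, 163.0], [523.0, 216.0]]
```

View pics/side5c.png

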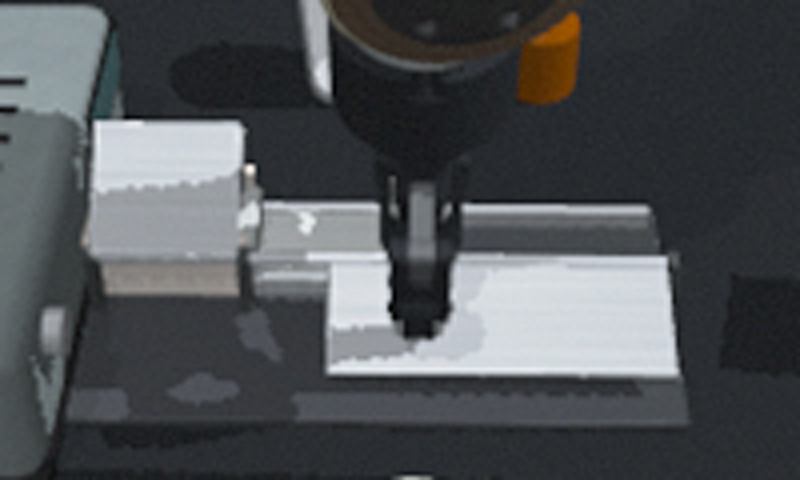

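The block is under the open flap with only its back edge (about x=261) showing. The plate is hidden behind the fingers. Creeping on while watching force.

Request:
{"method": "play_rows", "body": {"targets": [[[-1.5, 0, 0], [0, 0, 0], 58], [[-3, 0, 0], [0, 0, 0], 58], [[-4.5, 0, 0], [0, 0, 0], 58], [[-6, 0, 0], [0, 0, 0], 58], [[-7.5, 0, 0], [0, 0, 0], 58], [[-9, 0, 0], [0, 0, 0], 58], [[-9, 0, 0], [0, 0, 0], 58]]}}

```text
time_s: 7.0
tool_pos: [0.5502, 0.1227, 0.0282]
orientation: [-0.243, 3.114, -0.218]
contact_force: [-4.0, 0.9, 3.8]
opening: 0.676
finger_force: 2.5
```

Request:
{"method": "play_rows", "body": {"targets": [[[-0.5, 0, 0], [0, 0, 0], 58], [[-1, 0, 0], [0, 0, 0], 58], [[-1, 0, 0], [0, 0, 0], 58]]}}

```text
time_s: 7.3
tool_pos: [0.5513, 0.1228, 0.0283]
orientation: [-0.243, 3.114, -0.218]
contact_force: [-4.7, 0.9, 3.4]
opening: 0.678
finger_force: 2.8
```

Run:
```python
from h import *
rep()
c=viewer.calibration("side")
for n in("side","top","wrist"): cv2.imwrite(f"pics/{n}6.png",cv2.cvtColor(viewer.camera(n),cv2.COLOR_RGB2BGR))
a=cv2.imread("pics/side6.png")[200:260,260:360]; b=cv2.imread("pics/wrist6.png")
w=cv2.resize(a,None,fx=5,fy=5,interpolation=cv2.INTER_CUBIC)
cv2.imwrite("pics/c6.png",np.hstack([w,cv2.resize(b[50:350],(300,300))]))
for f in(-57,-60,-63,-66,-70): print(f,((proj("side",[W(f,-18,52),W(f+6,-18,52),W(f+66,19,32)],c)-[260,200])*5).round(0).tolist())
```

```text
t 7.3 tcp mouth [-71.5  35.9  28.3] f [-4.46  1.65  3.35] open 0.6776735851012766
[[-1.     0.    -0.   ]
 [ 0.     0.99  -0.139]
 [ 0.    -0.139 -0.99 ]]
-57 [[254.0, 100.0], [238.0, 100.0], [75.0, 203.0]]
-60 [[262.0, 100.0], [246.0, 100.0], [83.0, 203.0]]
-63 [[270.0, 100.0], [254.0, 100.0], [91.0, 203.0]]
-66 [[278.0, 100.0], [262.0, 100.0], [99.0, 203.0]]
-70 [[288.0, 101.0], [272.0, 100.0], [110.0, 203.0]]
```

View pics/c6.png

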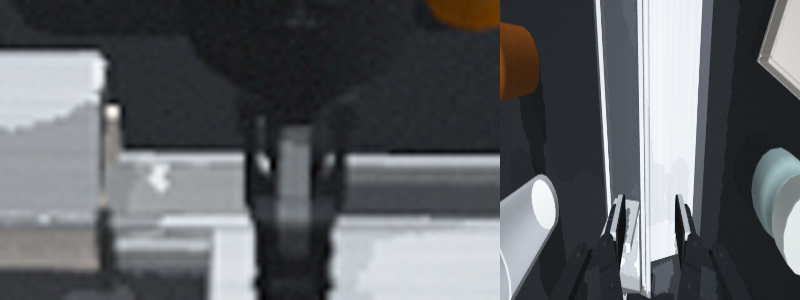

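Request:
{"method": "play_rows", "body": {"targets": [[[-0.5, 0, 0], [0, 0, 0], 58], [[-1, 0, 0], [0, 0, 0], 58], [[-1, 0, 0], [0, 0, 0], 58]]}}

```text
time_s: 7.75
tool_pos: [0.5524, 0.1229, 0.0283]
orientation: [-0.243, 3.114, -0.218]
contact_force: [-4.6, 0.7, 3.4]
opening: 0.681
finger_force: 2.6
```

Request:
{"method": "play_rows", "body": {"targets": [[[-0.5, 0, 0], [0, 0, 0], 58], [[-1, 0, 0], [0, 0, 0], 58], [[-1, 0, 0], [0, 0, 0], 58]]}}

```text
time_s: 8.05
tool_pos: [0.5534, 0.1231, 0.0283]
orientation: [-0.243, 3.114, -0.218]
contact_force: [-4.0, 1.5, 2.7]
opening: 0.679
finger_force: 2.6
```

Request:
{"method": "play_rows", "body": {"targets": [[[-0.5, 0, 0], [0, 0, 0], 58], [[-1, 0, 0], [0, 0, 0], 58], [[-1, 0, 0], [0, 0, 0], 58]]}}

```text
time_s: 8.35
tool_pos: [0.5538, 0.1231, 0.0283]
orientation: [-0.242, 3.115, -0.218]
contact_force: [-7.6, 0.7, 6.2]
opening: 0.675
finger_force: 4.1
```

Run:
```python
from h import *
rep()
c=viewer.calibration("side")
for n in("side","top"): cv2.imwrite(f"pics/{n}7.png",cv2.cvtColor(viewer.camera(n),cv2.COLOR_RGB2BGR))
rows=slice(185,262)
# block-back edge position: column profile along a row strip through block top (side pics 5,6,7)
for k in (5,6,7):
    a=cv2.imread(f"pics/side{k}.png",0); print(k,a[234:239,278:304].mean(0).astype(int), a[290:300,330:345].mean())
    print("pedal edge rows",a[262:282,350:360].mean(1).astype(int))
```

```text
t 8.35 tcp mouth [-69.   35.9  28.3] f [-7.38  1.86  6.2 ] open 0.6750092370761852
[[-1.     0.    -0.001]
 [ 0.001  0.99  -0.139]
 [ 0.001 -0.139 -0.99 ]]
5 [156 175 189 177 178 172 138 108 153 156 162 162 160 161 160 158 167 200
 225 216 181 158 157 159 158 158] 44.04666666666667
pedal edge rows [214 216 216 215 215 218 219 216 215 218 228 160  60  45  52  53  58  73
  78  78]
6 [159 147 119 145 142 142 142 142 148 156 160 165 191 217 215 174 157 159
 159 159 159 158 157 158 158 158] 44.053333333333335
pedal edge rows [215 216 216 215 215 218 218 216 214 218 228 161  60  44  52  54  60  75
  78  78]
7 [157 156 143 142 142 142 142 143 147 154 180 215 223 199 157 160 160 159
 159 159 159 158 158 158 158 158] 44.13333333333333
pedal edge rows [215 216 216 215 215 218 219 216 215 217 227 159  60  44  51  53  60  74
  78  78]
```

Force jumped to -7.6 N with the tool lagging 0.5 mm, so the carrier is against the stop. Backing off, then lifting slowly.

Request:
{"method": "play_rows", "body": {"targets": [[[2, 0, 0], [0, 0, 0], 58], [[5, 0, 0], [0, 0, 0], 58], [[9, 0, 0], [0, 0, 0], 58], [[12, 0, 0], [0, 0, 0], 58], [[12, -0.7, -5], [0, 0, 0], 58], [[12, -1.4, -10], [0, 0, 0], 58], [[12, -2.1, -15], [0, 0, 0], 58], [[12, -2.8, -20], [0, 0, 0], 58]]}}

```text
time_s: 9.25
tool_pos: [0.5421, 0.1211, 0.0489]
orientation: [-0.243, 3.114, -0.218]
contact_force: [0.1, -1.6, 1.5]
opening: 0.676
finger_force: 0.6
```

Request:
{"method": "play_rows", "body": {"targets": [[[0, -0.7, -5], [0, 0, 0], 58], [[0, -1.4, -10], [0, 0, 0], 58], [[0, -2.8, -20], [0, 0, 0], 58], [[10, -5.6, -40], [0, 0, 0], 58], [[30, -9, -65], [0, 0, 0], 58], [[70, -13, -95], [0, 0, 0], 58], [[110, -17, -120], [0, 0, 0], 58], [[110, -17, -120], [0, 0, 0], 58]]}}

```text
time_s: 10.05
tool_pos: [0.4305, 0.1039, 0.1727]
orientation: [-0.243, 3.112, -0.217]
contact_force: [0.7, 0.2, -0.3]
opening: 0.675
finger_force: 0.0
```

Run:
```python
from h import *
rep()
for n in("side","top"): cv2.imwrite(f"pics/{n}8.png",cv2.cvtColor(viewer.camera(n),cv2.COLOR_RGB2BGR))
a=cv2.imread("pics/side8.png")[180:300,220:420]
cv2.imwrite("pics/side8c.png",cv2.resize(a,None,fx=4,fy=4,interpolation=cv2.INTER_CUBIC))
```

```text
t 10.05 tcp mouth [-193.7   36.   172.7] f [ 0.73  0.06 -0.29] open 0.6754307767486044
[[-1.     0.     0.002]
 [-0.     0.99  -0.139]
 [-0.002 -0.139 -0.99 ]]
```

View pics/side8c.png

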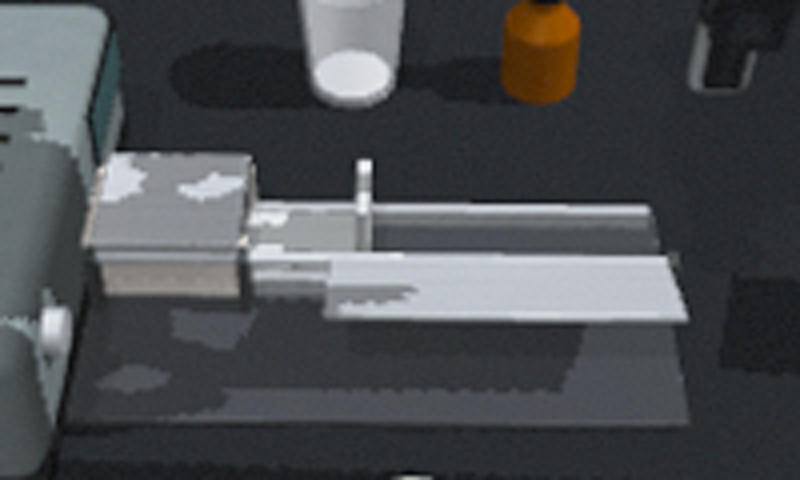

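The flap is shut (pedal corner back at (688,320)). The push plate's back edge is at x≈372, which matches home once the side camera's 9 px offset is allowed for. Handing in.

```bash
python3 -c "
from bench import arm
print(arm.sign_off())"
```

```text
the job is handed in; nothing more can be done
None
```

I handed the job in at about 10 s: the carrier is home against the end stop, the flap is shut behind its block, and both fingertips are clear; sign-off returned no verdict.

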